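Third hand for a stretcher half-lap joint

TASK

Be the conservator's third hand: pick the wooden bar with the stepped (half-lapped) end, lay it flat on the jig's baseboard with its tongue in the notch of the stile, and push it straight into the stile until its shoulder is tight and the sprung slide's pointer stands between the two small ridges (about 10 N). Hold it steadily like that for three seconds and finish while still holding it pressed, so that the screw can be driven; do not let go. Never drive the slide to the end of its travel, and leave the plain bar and everything else on the table where they are.

Things in the scene. Friction and masses are not known exactly. Their poses are not given: they have to be found in the camera images.
- bar_mid (a point): centre (half-way up) of the stepped wooden bar to be handled. The whole bar is 170 mm long (its x), 40 mm wide (y), 32 mm thick (z up), about 0.13 kg, lying flat on the table with +x, its stepped end, pointing roughly away from the robot. From -85 to +45 mm along x it is full thickness; from +45 to +85 mm only the upper 14 mm remain: the tongue, open underneath. Top face 16 mm above this point. Grasp it across the 40 mm width
- bar_shoulder (a point): point on the same bar: middle of its width, at the underside, at the shoulder where the tongue begins (45 mm along +x from bar_mid, 16 mm below it); same axes as the bar
- bar: the same stepped bar; origin at the centre of its underside, 16 mm below bar_mid; same axes
- notch (a point): point on the stile that the bar is pushed into: middle of the notch, on the stile's near face (the one towards the robot), at the height of the baseboard's top (15 mm above the table). x is the push direction, level, away from the robot and into the stile; y along the stile; z up. The bar's shoulder belongs here, bar x along this x. It moves along x with the slide
- stile: the stile: a wooden piece 140 mm long (y), 40 mm deep (x), top 32 mm above the baseboard, strapped on the jig's sprung slide. At the middle of its length it has a notch 46 mm wide, open at the top, near and far sides, whose floor is 16 mm above the baseboard; the bar's tongue (underside 18 mm up when the bar lies on the baseboard) lies over this floor with 3 mm play on each side, and the shoulder below the tongue meets the stile's near face. Origin and axes as notch
- spring_slide (a joint): travel in m of the sprung slide that carries the stile, 0 at rest, growing as the stile is pushed away along notch x; hard end at 0.030. Spring 0.8 N per mm. The pointer stands between the two ridges from 0.008 to 0.018 (about 6.5 to 14.5 N); midway is 0.013, about 10 N
- jig: the jig, screwed to the table: plywood baseboard 260 (x) x 200 (y) x 15 mm with an aluminium spring block 30 mm tall at its far edge. Origin at the centre of its underside; x is the push direction. At rest the stile's near face is at x = +35 mm, so 165 mm of clear baseboard lie on the robot's side of it. On its -y side a thin steel pointer on the slide runs past two small upright steel ridges 8 mm tall on the baseboard
- plain_bar: a plain wooden bar, 170 x 40 x 32 mm, of the same wood as the stepped one but a full rectangular block with no step; not the part wanted, leave it alone; origin at the centre of its underside, x along its length
- jar: amber glass jar with a steel lid, 60 mm across, 75 mm tall; loose, leave it alone; origin at the centre of its underside
- tin: small aluminium tin, 54 mm across, 50 mm tall; loose, leave it alone; origin at the centre of its underside
- cup: white ceramic cup, 70 mm across, 80 mm tall; loose, leave it alone; origin at the centre of its underside
- hammer: hammer lying on the left part of the table; loose, leave it alone
- brush: brush lying on the right part of the table; loose, leave it alone
Mind the look-alikes: they are no part of the job. Leave any purple or turquoise look-alike of the bar alone.

How it is judged:
On the way, in this order (a step that is already met when the one before it is completed fails the run):
1. the stepped bar lies flat on the baseboard with its tongue in the notch (x of bar_shoulder in the frame of notch between -0.034 and 0.003 m and y of bar_shoulder in the frame of notch between -0.006 and 0.006 m and z of bar_shoulder in the frame of notch between -0.004 and 0.004 m and angle between bar_shoulder's own z axis and vertical below 0.06 rad and angle between the x axis of bar_shoulder and the x axis of notch, either way round below 0.12 rad), for 0.1 s.
2. the bar's shoulder is pressed on the stile with the pointer between the ridges, for two seconds (x of bar_shoulder in the frame of notch between -0.004 and 0.003 m and y of bar_shoulder in the frame of notch between -0.006 and 0.006 m and z of bar_shoulder in the frame of notch between -0.004 and 0.004 m and angle between bar_shoulder's own z axis and vertical below 0.06 rad and angle between the x axis of bar_shoulder and the x axis of notch, either way round below 0.12 rad and value of joint spring_slide between 0.008 and 0.018 m and contact force between bar and stile above 4 N), for 2 s.
At the end, for the whole second after the job is handed in: The fingers still hold or push the stepped bar; it lies flat on the baseboard (4 mm, 0.06 rad), square in the notch (6 mm, 0.12 rad), shoulder on the stile (4 mm); slide pushed in 8 to 18 mm; bar presses the stile with 4 to 22 N, under 10 mm/s, all through the last second (all of step 2 and contact force between bar and stile below 22 N and contact force between bar and the fingers above 1 N and linear speed of bar below 0.01 m/s); the arm keeps its last pose, push and grip.
It fails at once if the slide is driven to the end of its travel (over 27 mm) (value of joint spring_slide above 0.027 m).
It fails at once if the plain bar or another bystander is disturbed (moved over 30 mm) (distance of any of plain_bar, jar, tin, cup, hammer, brush from where it was at the start of the episode above 0.03 m).
It also fails if it takes over 48 s, if anything falls off the work surface, if the arm or the gripper's body presses on something with over 40 N, if the wrist force passes 120 N, or if a joint passes its speed limit or range.

ROBOT

A 7-joint arm with a two-finger parallel gripper is mounted at the origin on the work surface. World frame = base frame: x ahead of the robot, y to its left, z up, the work surface at z = 0. Lengths are in m, angles in rad, forces in N, time in s.
With the tool pointing down it reaches from about 0.4 to 0.875 m from the base axis. Payload 19.3 kg.
Tool frame: the origin (TCP) lies at the very end of the fingers, on their centre line; the grasp point (between the pads) lies 19 mm behind it; z points along the fingers, y is the line along which they close (so a half turn about z gives the same grasp; the last joint's range is limited). The gripper opens to 85 mm and grips with 20 to 120 N. Pads are 22 mm wide; open, the fingers measure 114 mm over their backs; the gripper's body (76 mm by 85 mm) begins 54 mm behind the grasp point. The pads swing forward as they close: fully open they stand 13 mm farther back than shut.
Start: joints at [-1.333, 0.521, -0.036, 1.599, 0.021, 1.021, -0.113], TCP at [0.189, 0.596, 0.231] pointing down, gripper open.
Joint ranges: [-2.91, 2.91], [-0.3, 2.13], [-1.5, 1.42], [0.17, 2.43], [-1.26, 4.41], [0.16, 1.93], [-2.52, 2.52]. Speed limits (rad/s): [1.89, 1.89, 2.39, 2.39, 3.01, 3.01, 3.01].

INTERFACE

Orientations are given as [roll, pitch, yaw] about the fixed x, y, z axes, in that order (R = Rz(yaw) Ry(pitch) Rx(roll)).
In Python, from workcell import bot gives the robot as it stands.
- The arm moves only by the tool servo_tool, never from a script. Its argument "plan" is a list of rows, each a list of 7 numbers: the finger opening in cm, from 0 to 8.54, then the shift along the tool's x, y, z in cm, then the turn, a rotation vector about the tool's x, y, z in degrees. In form: [[fingers, x, y, z, wx, wy, wz], ...]. A call has 1 to 10 rows; each row is the pose to reach, as a shift and turn from the pose commanded when the call began, along the tool's axes at that moment; what a row does not reach only later rows make up. A row lasts 1/10 s, in which the tool goes at most 50 mm and 8.59 degrees, less where a joint would pass 70% of its speed; a pose out of reach is approached as far as the arm can. A call with a gripper value outside its range is refused whole. The fingers move at their own pace and stop on an object; "force" is the grip in N (left out, the last holds). Time passes only in rows, so rows that repeat a pose let the fingers close. It gives the time, the measured TCP pose, the force, the opening and the grip force at its end, in the units of the state.
- bot.observe(): the state, without advancing time (a new reading comes with each control period).
- bot.grab_frame(name): name is "scene" or "side" or "wrist"; returns a dict with "frame" (420x560x3 uint8, blue, green, red), "mtx" (3x3 intrinsics, pixels), "k1" (the pictures are not rectified: a ray, as slopes to the right and down, at radius r is drawn at 1 + k1 r^2 times it, then the intrinsics apply), "R" (3x3) and "t" (3): a world point X has camera coordinates R X + t; the wrist camera has in their place "T_tool_cam" (4x4, takes a point from camera to tool coordinates, whose origin is the TCP and whose axes are the flange's). Camera axes: x right, y down, z forward; pixel columns grow to the right and rows downward; lengths in m; the calibration is good to about 2 mm. A picture is of the moment at which its call begins: read the wrist's pose just before it. There is no depth.
- bot.job_done(): hands the job in; it is judged then, once.
The state is a dict: "clock": time; "qpos": joint angles; "qd": joint speeds; "joint_efforts": joint torques, N m; "position": TCP position; "tool_rot": TCP orientation; "force": force on the tool from outside, world axes, zero at the start; "moment": the same for the moment, N m; "grip_width": finger opening in m; "finger_force": force on a finger pad.
Only numpy, scipy, OpenCV 4.12 (cv2) and the standard library are available. Lean on these libraries where they do the work, as an engineer would, in place of code of your own. Each camera call takes 0.05 s, during which the arm holds its last target. There are 200 camera calls.

## Working session

There is one attempt and no reset: what is moved stays moved. The work goes in short steps, Python scripts to look and compute and a tool call to move; the robot and the scene stay as the last step left them, time stands still between calls to the robot, and variables do not carry over. Pictures are saved under pics/ and viewed, at most 10 in all, crops included, and the job is handed in when it is done.

Besides the shell and the picture viewer there is one more tool, called after "Request:" as name(argument=value, ...) on one line, values as JSON. servo_tool: Moves the arm, as the interface text tells. Its arguments: {"type":"object","properties":{"plan":{"type":"array","items":{"type":"array","items":{"type":"number"}}},"force":{"type":"number"}},"required":["plan"]}

```bash
mkdir -p pics
cat > h.py <<'E'
import numpy as np, cv2, pickle
from workcell import bot
from scipy.spatial.transform import Rotation as Ro
def grab(name):
    s=bot.observe(); f=bot.grab_frame(name)
    if name=='wrist':
        T=np.eye(4); T[:3,:3]=Ro.from_euler('xyz',s['tool_rot']).as_matrix(); T[:3,3]=s['position']
        W=T@np.array(f['T_tool_cam']); R=W[:3,:3].T; t=-R@W[:3,3]
    else: R=np.array(f['R']);t=np.array(f['t'])
    f=dict(frame=np.array(f['frame']),K=np.array(f['mtx'],float),k1=float(f['k1']),R=R,t=t)
    return f
def ray(f,uv):
    K=f['K']; uv=np.atleast_2d(uv).astype(float)
    d=np.c_[(uv[:,0]-K[0,2])/K[0,0],(uv[:,1]-K[1,2])/K[1,1]]
    u=d.copy()
    for _ in range(20): u=d/(1+f['k1']*(u**2).sum(1,keepdims=True))
    return -f['R'].T@f['t'], np.c_[u,np.ones(len(u))]@f['R']
def plane(f,uv,z):
    c,d=ray(f,uv); return c+d*((z-c[2])/d[:,2])[:,None]
def proj(f,X):
    p=np.atleast_2d(X)@f['R'].T+f['t']; u=p[:,:2]/p[:,2:]
    u=u*(1+f['k1']*(u**2).sum(1,keepdims=True)); K=f['K']
    return np.c_[u[:,0]*K[0,0]+K[0,2],u[:,1]*K[1,1]+K[1,2]]
E
python3 - <<'E'
from h import *
print(bot.observe())
for n in('scene','side'):
    f=grab(n); pickle.dump(f,open(n+'.pkl','wb')); cv2.imwrite(f'pics/{n}0.png',f['frame']); print(n,-f['R'].T@f['t'],f['R'][2])
E
```

```text
{'clock': 0.0, 'qpos': array([-1.33322648,  0.52198967, -0.03631458,  1.59997247,  0.02119441,
        1.02109408, -0.11278414]), 'qd': array([-2.18999147e-03, -4.70024972e-04, -2.56658718e-05, -7.85687339e-05,
        4.48673398e-04,  1.77335638e-03,  2.52834354e-04]), 'joint_efforts': array([-3.92078931e-03, -9.27133298e+01,  1.97828650e+00, -3.69933486e+01,
        1.77062029e-02,  8.12519953e-03,  4.59554929e-05]), 'position': array([0.18927694, 0.59531745, 0.23075376]), 'tool_rot': array([-3.14051666e+00,  7.76583222e-05,  2.83381406e+00]), 'force': array([ 0.11793184, -0.7701115 , -0.94303428]), 'moment': array([-0.02175352, -0.01292222, -0.0420371 ]), 'finger_force': 0.0, 'grip_width': 0.08550022483083419}
scene [ 1.32868923 -1.12960323  1.31844398] [-0.42956983  0.58127844 -0.69107535]
side [ 0.45222525 -1.22569187  1.23831474] [ 0.04455205  0.69206032 -0.72046348]
```

View pics/scene0.png

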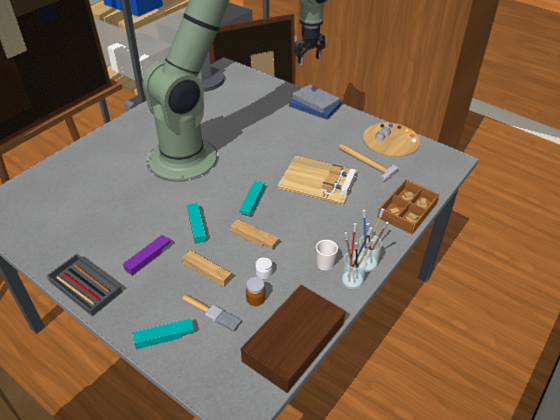

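View pics/side0.png

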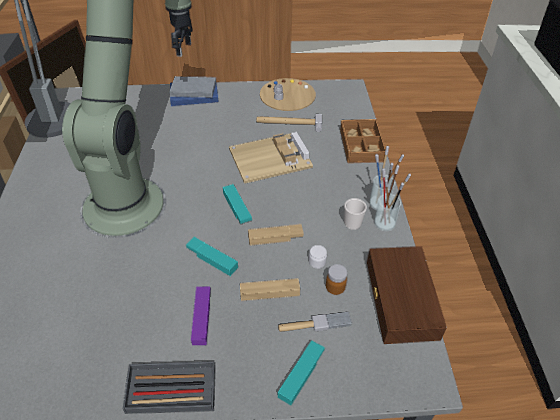

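The scene view shows wooden bars at (255,234) and (207,267) and the jig at (318,179). In the side view the bars are at (275,234) and (270,289) and the jig is at (270,156). Next I'll enlarge both to tell which bar is stepped.

Run:
```python
from h import *
a=pickle.load(open('scene.pkl','rb'));b=pickle.load(open('side.pkl','rb'))
c=[a['frame'][215:290,175:285],a['frame'][150:210,270:365],b['frame'][215:305,230:310],b['frame'][125:185,225:320]]
o=np.vstack([np.hstack([cv2.resize(c[0],(400,300),interpolation=2),cv2.resize(c[1],(400,300),interpolation=2)]),np.hstack([cv2.resize(c[2],(400,300),interpolation=2),cv2.resize(c[3],(400,300),interpolation=2)])])
cv2.imwrite('pics/crop.png',o)
for n,f,bx in(('scene',a,[(228,280,218,250),(178,236,248,288),(270,362,150,210)]),('side',b,[(245,306,222,248),(236,304,274,304),(225,320,125,185)])):
    hsv=cv2.cvtColor(f['frame'],cv2.COLOR_BGR2HSV)
    m=cv2.inRange(hsv,(8,60,60),(28,255,255))
    for x0,x1,y0,y1 in bx:
        q=np.zeros_like(m);q[y0:y1,x0:x1]=m[y0:y1,x0:x1]
        cs=max(cv2.findContours(q,0,1)[0],key=cv2.contourArea)
        r=cv2.minAreaRect(cs);M=cv2.moments(cs)
        u=(M['m10']/M['m00'],M['m01']/M['m00'])
        z=.022 if x1-x0<80 else .015
        print(n,u,plane(f,[u],z).round(3),plane(f,cv2.boxPoints(r),z).round(3).tolist())
```

```text
scene (253.26065969428802, 233.9930276213462) [[ 0.508 -0.171  0.022]] [[0.432, -0.212, 0.022], [0.406, -0.149, 0.022], [0.59, -0.133, 0.022], [0.611, -0.194, 0.022]]
scene (206.6710816777042, 268.05298013245033) [[ 0.487 -0.379  0.022]] [[0.399, -0.414, 0.022], [0.377, -0.353, 0.022], [0.57, -0.345, 0.022], [0.587, -0.403, 0.022]]
scene (311.8322660974742, 178.86935254357877) [[0.495 0.197 0.015]] [[0.419, 0.074, 0.015], [0.314, 0.273, 0.015], [0.593, 0.347, 0.015], [0.675, 0.149, 0.015]]
side (274.0331753554502, 234.0568720379147) [[ 0.507 -0.174  0.022]] [[0.424, -0.15, 0.022], [0.599, -0.134, 0.022], [0.598, -0.199, 0.022], [0.428, -0.214, 0.022]]
side (269.42141715503465, 289.0628662759723) [[ 0.484 -0.381  0.022]] [[0.398, -0.356, 0.022], [0.57, -0.346, 0.022], [0.569, -0.407, 0.022], [0.401, -0.415, 0.022]]
side (266.87171538234423, 158.63596102745794) [[0.5   0.196 0.015]] [[0.359, 0.272, 0.015], [0.65, 0.365, 0.015], [0.661, 0.144, 0.015], [0.392, 0.066, 0.015]]
```

View pics/crop.png

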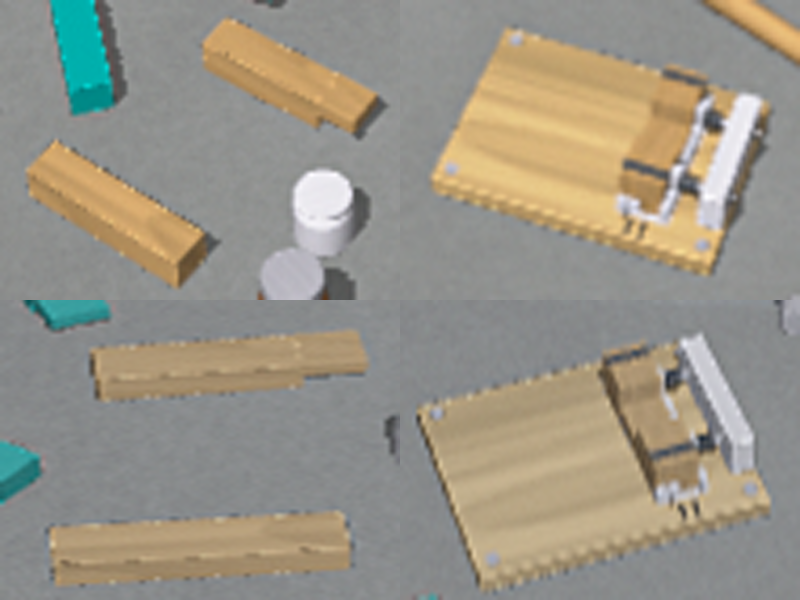

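The stepped bar is the one nearer the jig, centred at about (0.512, -0.174) with yaw about 4°. The jig is near (0.51, 0.21) with yaw about 17°. I'll go over the jig first and look at it from close by.

Request:
servo_tool(plan=[[8.5,-1.5,-1.1,-0.5,0,0,-1],[8.5,-5,-3.7,-1.5,0,0,-4],[8.5,-9,-6.7,-3,0,0,-7],[8.5,-13,-9.6,-4,0,0,-10],[8.5,-17,-12.6,-5,0,0,-13],[8.5,-21,-15.6,-5,0,0,-16],[8.5,-25,-18.5,-5,0,0,-20],[8.5,-29,-21.5,-5,0,0,-24],[8.5,-33,-24.5,-5,0,0,-28],[8.5,-35,-26,-5,0,0,-30]])

```text
clock: 1.1
position: [0.4459, 0.2381, 0.2813]
tool_rot: [-3.141, 0.0, -2.927]
force: [-0.1, 1.7, 0.4]
grip_width: 0.085
finger_force: 0.0
```

Request:
servo_tool(plan=[[8.5,-1,-1,0,0,0,-3],[8.5,-1.5,-1.5,0,0,0,-4],[8.5,-1.5,-1.5,0,0,0,-4],[8.5,-1.5,-1.5,0,0,0,-4]])

```text
clock: 1.5
position: [0.4617, 0.2305, 0.2811]
tool_rot: [3.142, -0.0, -2.857]
force: [0.3, 0.6, 0.0]
grip_width: 0.0851
finger_force: 0.0
```

Run:
```python
from h import *
s=bot.observe(); print(s['clock'],s['position'],s['tool_rot'],s['qpos'])
f=grab('wrist'); pickle.dump(f,open('w1.pkl','wb')); cv2.imwrite('pics/w1.png',f['frame']); print(-f['R'].T@f['t'],f['R'])
```

```text
1.5 [0.46165686 0.23050534 0.28110697] [ 3.14158801e+00 -4.91585695e-04 -2.85665858e+00] [-0.58185979  0.29334448  0.00501273  1.82349307 -0.00186641  1.02522878
  1.2796384 ]
[0.39097643 0.20831589 0.42497633] [[-2.80629881e-01  9.59816041e-01 -1.93075861e-04]
 [ 9.18792953e-01  2.68693769e-01  2.89176707e-01]
 [ 2.77608321e-01  8.09742282e-02 -9.57275715e-01]]
```

View pics/w1.png

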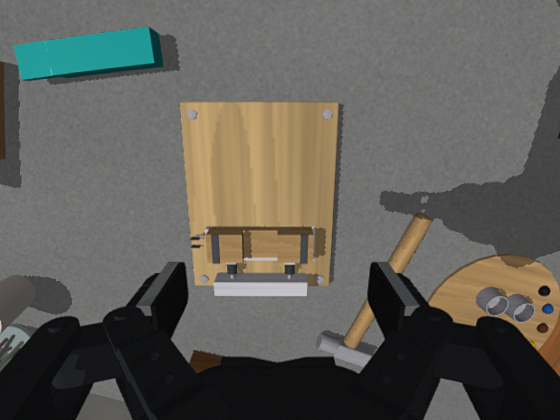

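The wrist view shows the baseboard's near corners at (182,102) and (338,102). The stile is at rows 228–262 with the notch at columns 243–280, and the spring block is at (260,286).

Run:
```python
from h import *
f=pickle.load(open('w1.pkl','rb'))
hsv=cv2.cvtColor(f['frame'],cv2.COLOR_BGR2HSV); m=cv2.inRange(hsv,(8,60,40),(28,255,255))
L=[];Rr=[]
for r in range(115,220,3):
    c=np.where(m[r,170:360]>0)[0]+170; L.append((c[0],r)); Rr.append((c[-1]+1,r))
T=[(c,np.where(m[90:200,c]>0)[0][0]+90) for c in range(200,325,4)]
P=lambda q,z=.015: plane(f,q,z)[:,:2]
for n,q in(('L',L),('R',Rr),('T',T)):
    p=P(q); vx,vy,x,y=cv2.fitLine(p.astype(np.float32),cv2.DIST_HUBER,0,.01,.01).ravel(); print(n,np.degrees(np.arctan2(vy,vx))%180,x,y)
print('corners',P([(182,102),(338,102)]))
g=cv2.cvtColor(f['frame'],cv2.COLOR_BGR2GRAY)
for r in (238,242,246,250,254): print(r,g[r,205:320].tolist())
for c in (228,232,250,260,270,285,292): print(c,g[220:268,c].tolist())
```

```text
L 16.052286 0.48956382 0.10918149
R 16.159918 0.41875824 0.29678473
T 106.17754 0.3828899 0.18420282
corners [[0.41006801 0.08912179]
 [0.35564923 0.27679975]]
238 [149, 128, 124, 126, 128, 124, 80, 69, 72, 72, 70, 72, 65, 75, 129, 131, 129, 129, 130, 129, 129, 129, 130, 130, 131, 130, 131, 131, 132, 132, 132, 132, 132, 133, 133, 136, 135, 55, 63, 85, 85, 84, 84, 82, 84, 107, 112, 127, 129, 127, 128, 129, 128, 127, 126, 127, 127, 128, 128, 127, 128, 128, 128, 129, 129, 129, 129, 129, 129, 130, 130, 130, 128, 124, 125, 124, 124, 127, 126, 127, 127, 127, 127, 128, 126, 128, 128, 127, 128, 128, 128, 128, 129, 130, 131, 114, 69, 69, 73, 71, 70, 70, 70, 105, 134, 132, 131, 132, 128, 108, 85, 83, 81, 80, 82]
242 [159, 140, 134, 135, 135, 138, 93, 69, 70, 74, 71, 71, 66, 62, 125, 129, 128, 127, 127, 128, 129, 128, 128, 129, 128, 128, 129, 129, 129, 129, 130, 130, 130, 130, 132, 133, 134, 53, 60, 81, 83, 82, 82, 82, 80, 87, 136, 135, 133, 133, 134, 134, 134, 134, 134, 134, 134, 134, 134, 134, 134, 134, 130, 127, 125, 126, 126, 126, 126, 127, 126, 126, 127, 132, 133, 134, 134, 133, 130, 127, 
[... 2747 characters left out ...]
 150, 150, 149, 152, 153, 128, 73, 61, 65, 108, 141, 135, 131, 132, 133, 131, 129, 129, 127, 125, 123, 126, 132, 137, 138, 134, 131, 129, 131, 131, 128, 129, 133, 136, 137, 137, 161, 186, 193, 175, 153, 152, 153, 153, 154, 154, 153]
285 [155, 154, 154, 155, 156, 158, 131, 73, 65, 65, 66, 67, 65, 63, 82, 120, 134, 128, 127, 128, 127, 126, 124, 127, 134, 135, 135, 132, 132, 135, 135, 131, 129, 128, 129, 129, 125, 126, 131, 135, 135, 135, 154, 186, 148, 60, 52, 53]
292 [150, 150, 150, 151, 152, 153, 128, 71, 58, 58, 64, 69, 68, 65, 86, 122, 136, 130, 127, 130, 129, 127, 126, 128, 134, 136, 133, 133, 133, 135, 135, 132, 130, 129, 130, 130, 127, 127, 132, 135, 136, 136, 155, 188, 149, 53, 38, 43]
```

Run:
```python
from h import *
f=pickle.load(open('w1.pkl','rb'))
g=cv2.cvtColor(f['frame'],cv2.COLOR_BGR2GRAY)
for r in (231,232,233): print(r,g[r,238:290].tolist())
a=np.radians(16.1);X=np.array([np.cos(a),np.sin(a)]);Y=np.array([-X[1],X[0]]);N=np.array([.5418,.2283])
for n,u,z in(('face bottom',(260,226.5),.015),('floor edge',(260,230),.031),('top edge L',(230,234),.047),('top edge R',(288,234),.047),('notchL',(242,243),.047)):
    p=plane(f,[u],z)[0,:2]-N; print(n,p@X,p@Y)
s=bot.observe();print(s['clock'],(s['position'][:2]-N)@X,(s['position'][:2]-N)@Y)
```

```text
231 [69, 68, 68, 67, 72, 118, 137, 86, 81, 81, 88, 120, 138, 138, 139, 140, 139, 139, 139, 139, 139, 139, 140, 139, 139, 139, 141, 139, 140, 140, 140, 140, 141, 140, 141, 141, 142, 141, 140, 103, 67, 62, 65, 67, 67, 67, 67, 67, 69, 67, 68, 68]
232 [68, 69, 67, 67, 62, 100, 114, 82, 79, 80, 78, 86, 113, 116, 132, 132, 133, 132, 133, 132, 132, 133, 133, 134, 134, 134, 134, 135, 135, 135, 135, 134, 135, 136, 136, 136, 136, 138, 135, 101, 64, 58, 59, 66, 66, 65, 67, 65, 67, 67, 66, 67]
233 [65, 67, 68, 65, 50, 71, 80, 78, 78, 78, 78, 76, 80, 107, 129, 128, 128, 128, 128, 128, 127, 129, 130, 131, 129, 129, 129, 129, 130, 130, 130, 130, 131, 132, 131, 131, 132, 133, 133, 99, 63, 57, 62, 65, 65, 65, 62, 63, 66, 67, 66, 66]
face bottom 0.00026663241398526576 -0.0011897280989677243
floor edge -0.0006164615189772761 -0.0003254561054612409
top edge L -0.0009986613276813036 -0.03833088021060211
top edge R -0.0013100111736687754 0.036736246987866664
notchL 0.011530513924701676 -0.023151575327769902
1.55 -0.07648957692423972 0.024576682932681226
```

Request:
servo_tool(plan=[[8.5,0.2,-1,0,0,0,0],[8.5,0.7,-4,0,0,0,1],[8.5,1.5,-8.5,0,0,0,3],[8.5,2.3,-13,1,0,0,5],[8.5,3.2,-18,2,0,0,7],[8.5,4,-23,3,0,0,9],[8.5,4.9,-28,4,0,0,10],[8.5,5.8,-33,5,0,0,11],[8.5,6.5,-37,5,0,0,12],[8.5,7,-39.5,5,0,0,12]])

```text
clock: 2.55
position: [0.5052, -0.1725, 0.2311]
tool_rot: [-3.14, -0.001, -3.069]
force: [-0.5, -0.4, -0.5]
grip_width: 0.085
finger_force: 0.0
```

Request:
servo_tool(plan=[[8.5,0,-0.5,0,0,0,0],[8.5,0,-0.5,0,0,0,0],[8.5,0,-0.5,0,0,0,0]])

```text
clock: 2.85
position: [0.5064, -0.1722, 0.2313]
tool_rot: [3.141, 0.0, -3.064]
force: [-0.1, 0.5, -0.4]
grip_width: 0.085
finger_force: 0.0
```

Run:
```python
from h import *
s=bot.observe(); print(s['clock'],s['position'],s['tool_rot'],s['qpos'])
f=grab('wrist'); pickle.dump(f,open('w2.pkl','wb')); cv2.imwrite('pics/w2.png',f['frame'])
hsv=cv2.cvtColor(f['frame'],cv2.COLOR_BGR2HSV); m=cv2.inRange(hsv,(8,60,40),(28,255,255))
for c in cv2.findContours(m,0,1)[0]:
    if cv2.contourArea(c)>800:
        b=cv2.boxPoints(cv2.minAreaRect(c)); print(b.round(1).tolist(),plane(f,b,.032).round(4).tolist())
```

```text
2.85 [ 0.50642831 -0.17217381  0.23132986] [ 3.14108865e+00  3.41346924e-05 -3.06426605e+00] [ 0.05237398  0.38569372  0.21747921  1.84690746 -0.10282536  0.91991613
  1.96489728]
[[76.0, 419.0], [76.0, 384.0], [131.0, 384.0], [131.0, 419.0]] [[0.9008, -0.4562, 0.032], [0.827, -0.4443, 0.032], [0.8159, -0.3608, 0.032], [0.8874, -0.3675, 0.032]]
[[88.80000305175781, 296.0], [119.19999694824219, 258.0], [145.89999389648438, 279.29998779296875], [115.5, 317.3999938964844]] [[0.6733, -0.4047, 0.032], [0.615, -0.3595, 0.032], [0.6417, -0.3277, 0.032], [0.7025, -0.3721, 0.032]]
[[-1.600000023841858, 156.60000610351562], [16.5, 152.10000610351562], [35.5, 228.10000610351562], [17.399999618530273, 232.60000610351562]] [[0.4995, -0.4958, 0.032], [0.493, -0.472, 0.032], [0.5844, -0.4622, 0.032], [0.5925, -0.4874, 0.032]]
[[501.79998779296875, 306.0], [503.1000061035156, 104.5999984741211], [559.9000244140625, 105.0], [558.5999755859375, 306.29998779296875]] [[0.6484, 0.1344, 0.032], [0.4015, 0.0626, 0.032], [0.3942, 0.1301, 0.032], [0.6459, 0.2191, 0.032]]
[[262.0, 105.0], [299.0, 105.0], [299.0, 254.0], [262.0, 254.0]] [[0.4253, -0.1961, 0.032], [0.4223, -0.1575, 0.032], [0.5919, -0.1411, 0.032], [0.5953, -0.1854, 0.032]]
[[67.19999694824219, 65.0999984741211], [116.69999694824219, 59.599998474121094], [134.39999389648438, 218.39999389648438], [84.9000015258789, 223.89999389648438]] [[0.3978, -0.4021, 0.032], [0.3901, -0.3483, 0.032], [0.5619, -0.3373, 0.032], [0.5737, -0.3984, 0.032]]
```

View pics/w2.png

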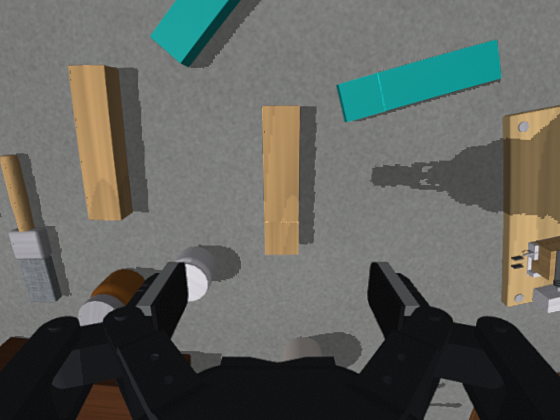

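The bar is centred in the wrist view (columns 262–299, rows 105–254, step line at row 221), with centre at about (0.509, -0.170) and yaw about 4.5°. I'm descending and gripping it.

Request:
servo_tool(plan=[[8.5,0.1,0.1,1.5,0,0,0],[8.5,0.3,0.2,5,0,0,0],[8.5,0.3,0.2,9,0,0,0],[8.5,0.3,0.2,13,0,0,0],[8.5,0.3,0.2,16,0,0,0],[8.5,0.3,0.2,18.5,0,0,0],[8.5,0.3,0.2,20.5,0,0,0],[8.5,0.3,0.2,22,0,0,0],[8.5,0.3,0.2,22.7,0,0,0],[8.5,0.3,0.2,22.7,0,0,0]])

```text
clock: 3.9
position: [0.5032, -0.1711, 0.004]
tool_rot: [3.141, -0.001, -3.065]
force: [0.1, 0.1, -0.2]
grip_width: 0.0849
finger_force: 0.0
```

Request:
servo_tool(plan=[[3,0,0,0,0,0,0],[3,0,0,0,0,0,0],[3,0,0,0,0,0,0],[3,0,0,0,0,0,0],[3,0,0,0,0,0,0],[3,0,0,0,0,0,0],[3,0,0,0,0,0,0],[3,0,0,0,0,0,0]], force=80)

```text
clock: 4.7
position: [0.5038, -0.1716, 0.0052]
tool_rot: [-3.141, 0.001, -3.066]
force: [-2.5, 0.8, 14.6]
grip_width: 0.0387
finger_force: 81.1
```

Request:
servo_tool(plan=[[3,0,0,-0.5,0,0,0],[3,0,0,-2,0,0,0],[3,0,0,-4.5,0,0,0],[3,0,0.5,-7.5,0,0,0],[3,0,2.5,-10,0,0,-1],[3,0,5.5,-11,0,0,-2],[3,0,9,-11,0,0,-3.5],[3,0,12.5,-11,0,0,-5],[3,0,16,-11,0,0,-6],[3,0,19,-11,0,0,-7]])

```text
clock: 5.7
position: [0.4887, 0.0196, 0.1154]
tool_rot: [3.141, 0.001, -2.942]
force: [1.1, 0.5, -2.0]
grip_width: 0.0388
finger_force: 80.6
```

Request:
servo_tool(plan=[[3,0,3,0,0,0,-1],[3,0,6,0,0,0,-2],[3,0,9,0,0,0,-3],[3,0,12,0,0,0,-4],[3,0,15,0,0,0,-5],[3,0,17.5,0,0,0,-5],[3,0,19,0,0,0,-5],[3,0,19,0,0,0,-5],[3,0,19,0,0,0,-5],[3,0,19,0,0,0,-5]])

```text
clock: 6.7
position: [0.4518, 0.2029, 0.1145]
tool_rot: [-3.141, 0.0, -2.858]
force: [1.1, 0.1, -2.4]
grip_width: 0.0387
finger_force: 80.6
```

Run:
```python
from h import *
s=bot.observe(); print(s['clock'],s['position'],s['tool_rot'],s['force'],s['grip_width'],s['finger_force'],s['qpos'])
f=grab('wrist'); pickle.dump(f,open('w3.pkl','wb')); g=grab('side'); pickle.dump(g,open('s3.pkl','wb'));h=grab('scene'); pickle.dump(h,open('c3.pkl','wb'))
cv2.imwrite('pics/w3.png',f['frame'])
a=cv2.resize(g['frame'][80:200,200:360],(400,300),interpolation=2);b=cv2.resize(h['frame'][120:225,250:390],(400,300),interpolation=2)
cv2.imwrite('pics/sc3.png',np.hstack([a,b]))
```

```text
6.7 [0.45178702 0.20289544 0.11454429] [-3.14114994e+00  5.65218135e-05 -2.85758788e+00] [ 1.10492732  0.08826149 -2.4426571 ] 0.03867226135155531 80.56535840034485 [-0.65146827  0.4987379   0.14391677  2.04404856 -0.11985009  0.60657746
  1.428544  ]
```

View pics/w3.png

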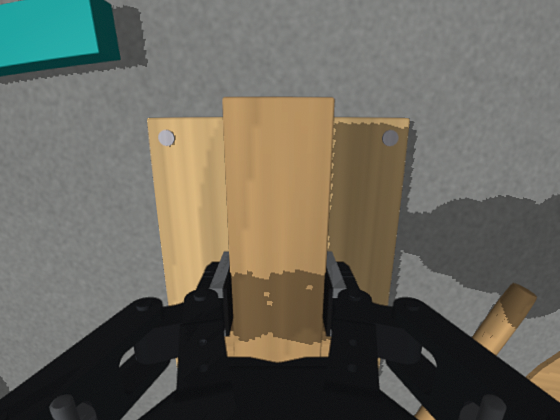

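View pics/sc3.png

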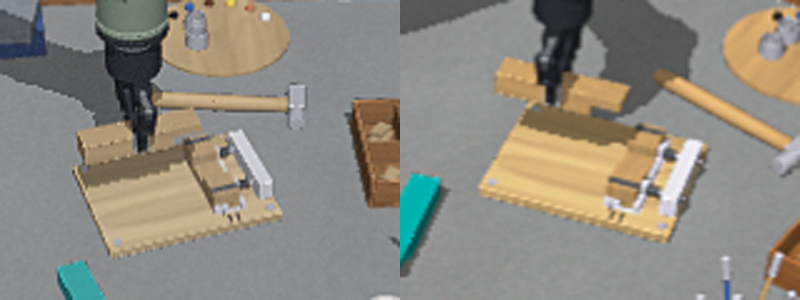

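The wrist view shows the bar squarely in the grip, with its near end at row 97, columns 223–335. Both outside views show it level above the jig.

Run:
```python
from h import *
f=pickle.load(open('w3.pkl','rb'))
g=cv2.GaussianBlur(cv2.cvtColor(f['frame'],cv2.COLOR_BGR2HSV),(0,0),1)[...,1].astype(float)
rows=range(125,245,8); L=[];R=[]
gr=cv2.GaussianBlur(cv2.cvtColor(f['frame'],cv2.COLOR_BGR2GRAY),(0,0),1).astype(float)
for r in rows:
    d=abs(np.diff(gr[r])); L.append((215+d[215:235].argmax()+.5,r)); R.append((322+d[322:345].argmax()+.5,r))
T=[(c,88+abs(np.diff(g[88:108,c])).argmax()+.5) for c in range(235,325,6)]
print(np.array(L).T[0],np.array(R).T[0],np.array(T).T[1])
a=np.radians(16.1);X=np.array([np.cos(a),np.sin(a)]);Y=np.array([-X[1],X[0]]);N=np.array([.5418,.2283])
s=bot.observe(); p=s['position'];print('tcp',(p[:2]-N)@X,(p[:2]-N)@Y,np.degrees(s['tool_rot'][2])+180)
for dz in (.0235,.0268,.030):
    z=p[2]+dz
    o=[]
    for q in(L,R,T):
        w=plane(f,q,z)[:,:2]-N; w=np.c_[w@X,w@Y]; o.append(w)
    sl=[np.degrees(np.polyfit(w[:,0],w[:,1],1)[0]) for w in o[:2]]
    print(dz,'slopes',sl,'width',(o[1][:,1]-o[0][:,1]).round(4)[[0,5,10,14]],'mid y',((o[1][:,1]+o[0][:,1])/2)[[0,7,14]],'end x',np.median(o[2][:,0]),'end slope',np.polyfit(o[2][:,1],o[2][:,0],1)[0])
```

```text
[222.5 222.5 222.5 223.5 223.5 224.5 224.5 224.5 225.5 225.5 225.5 226.5
 226.5 227.5 227.5] [331.5 330.5 335.5 330.5 330.5 333.5 329.5 329.5 328.5 331.5 327.5 327.5
 326.5 326.5 329.5] [96.5 96.5 96.5 96.5 96.5 96.5 96.5 96.5 96.5 96.5 96.5 96.5 96.5 96.5
 96.5]
tcp -0.09346235803859018 0.0009396430743372208 16.285319947331914
0.0235 slopes [np.float64(0.12013701290560441), np.float64(0.09059563352460034)] width [0.0408 0.0422 0.0409 0.0422] mid y [-0.00126171 -0.00121569 -0.00054243] end x -0.173767168698105 end slope -0.002434524601844835
0.0268 slopes [np.float64(0.12013701290560158), np.float64(0.09059563352459432)] width [0.0396 0.041  0.0398 0.0411] mid y [-0.00125542 -0.00121066 -0.00055584] end x -0.1736000965718206 end slope -0.00243452460183977
0.03 slopes [np.float64(0.12013701290558103), np.float64(0.09059563352461081)] width [0.0386 0.0399 0.0387 0.04  ] mid y [-0.00124932 -0.00120578 -0.00056885] end x -0.17343808723724172 end slope -0.0024345246018404967
```

The bar is square to the jig within 0.2°, with its shoulder at x = -44 mm and y about -1 mm. I'll advance 23.5 mm and lower it.

Request:
servo_tool(plan=[[3,-0.8,0,0.5,0,0,0],[3,-2,0.05,2,0,0,0],[3,-2.35,0.05,4,0,0,0],[3,-2.35,0.05,6,0,0,0],[3,-2.35,0.05,7.5,0,0,0],[3,-2.35,0.05,8.3,0,0,0],[3,-2.35,0.05,8.7,0,0,0],[3,-2.35,0.05,9,0,0,0],[3,-2.35,0.05,9,0,0,0]])

```text
clock: 7.75
position: [0.4741, 0.2113, 0.0244]
tool_rot: [3.142, 0.0, -2.856]
force: [-0.0, 0.3, -1.5]
grip_width: 0.0386
finger_force: 80.5
```

Request:
servo_tool(plan=[[3,0,0,0.1,0,0,0],[3,0,0,0.2,0,0,0],[3,0,0,0.3,0,0,0],[3,0,0,0.35,0,0,0],[3,0,0,0.35,0,0,0]])

```text
clock: 8.25
position: [0.4739, 0.2112, 0.0208]
tool_rot: [-3.142, 0.0, -2.856]
force: [0.5, 0.5, -2.1]
grip_width: 0.0385
finger_force: 80.5
```

```bash
cat > st.py <<'E'
from h import *
s=bot.observe(); print(s['clock'],s['position'].round(4),s['tool_rot'].round(4),s['force'].round(1),s['moment'].round(2),s['finger_force'])
a=np.radians(16.1);X=np.array([np.cos(a),np.sin(a)]);Y=np.array([-X[1],X[0]]);N=np.array([.5418,.2283])
p=s['position'][:2]-N; print('tcp jig',p@X,p@Y,'F along',s['force'][:2]@X,s['force'][:2]@Y)
E
python3 st.py
```

```text
8.25 [0.4739 0.2112 0.0208] [-3.1416  0.     -2.856 ] [ 0.5  0.5 -2.1] [-0.03  0.   -0.02] 80.5313766002655
tcp jig -0.06999933889569122 0.0024250150953882554 F along 0.6747874466932213 0.37493559350153505
```

Request:
servo_tool(plan=[[3,0,0,0.05,0,0,0],[3,0,0,0.1,0,0,0],[3,0,0,0.1,0,0,0],[3,0,0,0.1,0,0,0]])

```text
clock: 8.65
position: [0.4739, 0.2112, 0.0202]
tool_rot: [3.141, 0.0, -2.856]
force: [-3.0, -0.5, 10.8]
grip_width: 0.0387
finger_force: 82.1
```

```bash
python3 st.py
python3 - <<'E'
from h import *
g=grab('side');h=grab('scene');f=grab('wrist');pickle.dump(f,open('w4.pkl','wb'))
a=cv2.resize(g['frame'][110:190,220:325],(400,300),interpolation=2);b=cv2.resize(h['frame'][140:215,265:365],(400,300),interpolation=2)
cv2.imwrite('pics/sc4.png',np.vstack([np.hstack([a,b]),np.hstack([cv2.resize(f['frame'],(400,300)),np.zeros((300,400,3),np.uint8)])]))
E
```

```text
8.65 [0.4739 0.2112 0.0202] [ 3.1415e+00  2.0000e-04 -2.8561e+00] [-3.  -0.5 10.8] [-0.29  0.6  -0.03] 82.09641337394714
tcp jig -0.06996186817817729 0.002445116468231274 F along -3.0662205309474797 0.3395595793498638
```

View pics/sc4.png

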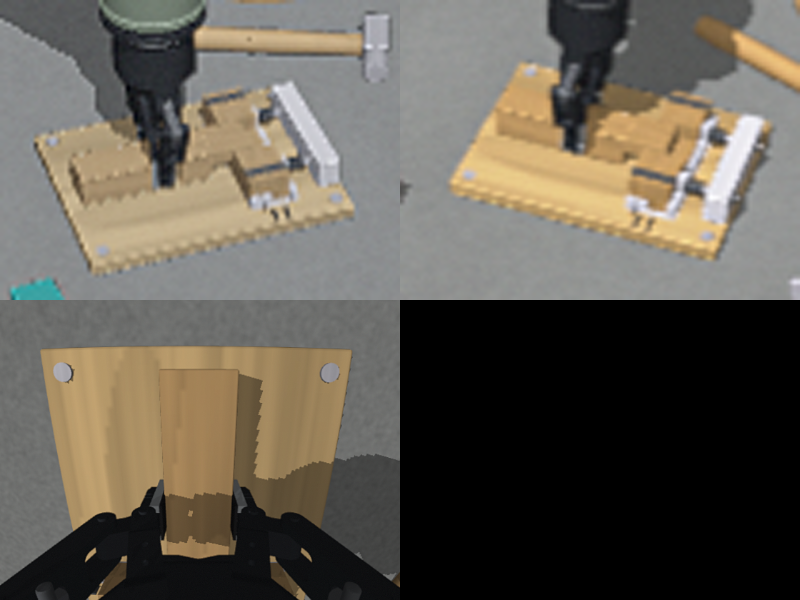

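The bar lies flat on the baseboard with its tongue in the notch, and contact force is about 11 N. I'll check its lateral offset against the board edges.

Run:
```python
from h import *
f=pickle.load(open('w4.pkl','rb'))
a=np.radians(16.1);X=np.array([np.cos(a),np.sin(a)]);Y=np.array([-X[1],X[0]]);N=np.array([.5418,.2283])
gr=cv2.GaussianBlur(cv2.cvtColor(f['frame'],cv2.COLOR_BGR2GRAY),(0,0),1).astype(float)
sat=cv2.GaussianBlur(cv2.cvtColor(f['frame'],cv2.COLOR_BGR2HSV),(0,0),1)[...,1].astype(float)
def J(q,z):
    w=plane(f,q,z)[:,:2]-N; return np.c_[w@X,w@Y]
for nm,g,rows,rg,z in(('boardL',sat,range(75,140,8),(50,85),.015),('boardR',sat,range(75,140,8),(475,500),.015),('barL',gr,range(110,230,12),(215,238),.047),('barR',gr,range(110,230,12),(322,340),.047)):
    q=[(rg[0]+abs(np.diff(g[r]))[rg[0]:rg[1]].argmax()+.5,r) for r in rows]; j=J(q,z)
    print(nm,np.median(j[:,1]),j[:,1].round(4).tolist())
q=[(c,88+abs(np.diff(gr[88:108,c])).argmax()+.5) for c in range(235,325,10)]; print(J(q,.047)[:,0].round(4))
```

```text
boardL -0.10061959696605659 [-0.1006, -0.1007, -0.1008, -0.1009, -0.1005, -0.1006, -0.1008, -0.1004, -0.1005]
boardR 0.099040930992159 [0.0989, 0.099, 0.0991, 0.0993, 0.0989, 0.099, 0.0992, 0.0993, 0.099]
barL -0.01941003236980612 [-0.0194, -0.0192, -0.0198, -0.0196, -0.0194, -0.0192, -0.0194, -0.0196, -0.0194, -0.0193]
barR 0.020422329676202604 [0.0204, 0.0203, 0.0205, 0.0203, 0.0206, 0.0204, 0.0203, 0.0205, 0.0203, 0.0206]
[-0.1503 -0.1503 -0.1503 -0.1503 -0.1504 -0.1504 -0.1504 -0.1504 -0.1505]
```

Request:
servo_tool(plan=[[3,0,-0.05,-0.05,0,0,0],[3,-0.3,-0.1,-0.05,0,0,0],[3,-0.7,-0.1,-0.05,0,0,0],[3,-1.1,-0.1,-0.05,0,0,0],[3,-1.5,-0.1,-0.05,0,0,0],[3,-1.9,-0.1,-0.05,0,0,0],[3,-2.2,-0.1,-0.05,0,0,0],[3,-2.5,-0.1,-0.05,0,0,0],[3,-2.5,-0.1,-0.05,0,0,0],[3,-2.5,-0.1,-0.05,0,0,0]])

```text
clock: 9.8
position: [0.4977, 0.2171, 0.0203]
tool_rot: [-3.141, -0.001, -2.856]
force: [-6.6, -1.5, 6.1]
grip_width: 0.0385
finger_force: 81.5
```

```bash
python3 st.py
```

```text
9.8 [0.4977 0.2171 0.0203] [-3.1415e+00 -1.3000e-03 -2.8560e+00] [-6.6 -1.5  6.1] [-0.32  1.16  0.1 ] 81.53048157691956
tcp jig -0.045502050321037886 0.0014854732135317385 F along -6.748508484509432 0.3946446779963133
```

Request:
servo_tool(plan=[[3,-0.2,0,0,0,0,0],[3,-0.4,0,0,0,0,0],[3,-0.6,0,0,0,0,0],[3,-0.75,0,0,0,0,0],[3,-0.85,0,0,0,0,0],[3,-0.85,0,0,0,0,0],[3,-0.85,0,0,0,0,0]])

```text
clock: 10.5
position: [0.5039, 0.2189, 0.0203]
tool_rot: [-3.141, -0.005, -2.856]
force: [-19.4, -4.6, 20.4]
grip_width: 0.0385
finger_force: 83.3
```

```bash
python3 st.py
python3 - <<'E'
from h import *
g=grab('side');h=grab('scene');f=grab('wrist');pickle.dump(f,open('w5.pkl','wb'))
a=cv2.resize(g['frame'][130:185,265:320],(400,400),interpolation=2);b=cv2.resize(h['frame'][150:210,305:365],(400,400),interpolation=2)
cv2.imwrite('pics/sc5.png',np.hstack([a,b]))
a=np.radians(16.1);X=np.array([np.cos(a),np.sin(a)]);N=np.array([.5418,.2283])
gr=cv2.GaussianBlur(cv2.cvtColor(f['frame'],cv2.COLOR_BGR2GRAY),(0,0),1).astype(float)
q=[(c,100+abs(np.diff(gr[88:220,c])).argmax()-12+.5) for c in range(240,320,10)]; print(((plane(f,q,.047)[:,:2]-N)@X).round(4))
E
```

```text
10.5 [0.5039 0.2189 0.0203] [-3.1412 -0.0051 -2.8558] [-19.4  -4.6  20.4] [-0.94  3.65  0.08] 83.2987654209137
tcp jig -0.03899435699041641 0.0014718538593800692 F along -19.94264232945836 0.9844343612423234
[-0.1193 -0.1193 -0.1193 -0.1193 -0.1193 -0.1193 -0.1194 -0.1194]
```

View pics/sc5.png

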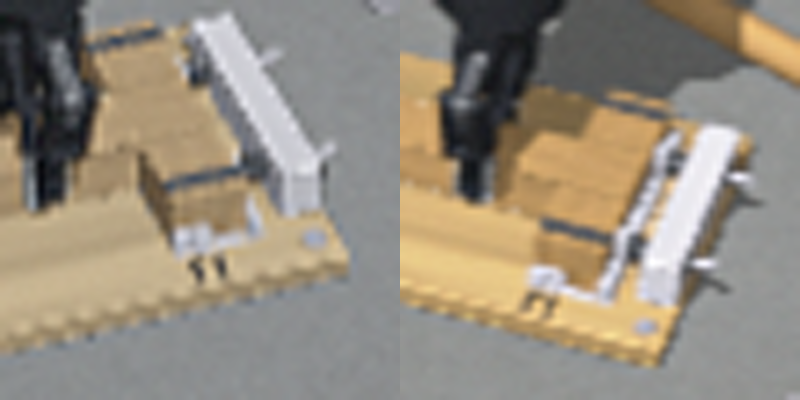

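The pointer has moved by about the ridge spacing, to roughly 10 mm of slide; by my estimate the slide stands at 10.7 mm. I'll relieve the downward load a little and go to about 13 mm.

Request:
servo_tool(plan=[[3,-0.05,0,-0.03,0,0,0],[3,-0.1,0,-0.07,0,0,0],[3,-0.15,0,-0.07,0,0,0],[3,-0.2,0,-0.07,0,0,0],[3,-0.2,0,-0.07,0,0,0],[3,-0.2,0,-0.07,0,0,0]])

```text
clock: 11.25
position: [0.5064, 0.2196, 0.0204]
tool_rot: [-3.141, -0.004, -2.856]
force: [-11.1, -1.9, 3.4]
grip_width: 0.0388
finger_force: 80.9
```

```bash
cat > bx.py <<'E'
from h import *
f=grab('wrist')
a=np.radians(16.1);X=np.array([np.cos(a),np.sin(a)]);Y=np.array([-X[1],X[0]]);N=np.array([.5418,.2283])
gr=cv2.GaussianBlur(cv2.cvtColor(f['frame'],cv2.COLOR_BGR2GRAY),(0,0),1).astype(float)
q=[(c,88+abs(np.diff(gr[88:220,c])).argmax()+.5) for c in range(240,320,10)]; print('slide~',((plane(f,q,.047)[:,:2]-N)@X+.130).round(4))
E
python3 st.py; python3 bx.py
```

```text
11.25 [0.5064 0.2196 0.0204] [-3.1412 -0.0042 -2.8557] [-11.1  -1.9   3.4] [-0.58  2.26  0.05] 80.90102791786194
tcp jig -0.03645039204283437 0.0015029431723195246 F along -11.166798977882058 1.221600649048578
slide~ [0.0133 0.0133 0.0132 0.0132 0.0132 0.0132 0.0132 0.0132]
```

The slide is at about 13.2 mm with a push of 11 N and only 3 N down. I'll hold here.

Request:
servo_tool(plan=[[3,0,0,0,0,0,0],[3,0,0,0,0,0,0],[3,0,0,0,0,0,0],[3,0,0,0,0,0,0],[3,0,0,0,0,0,0],[3,0,0,0,0,0,0],[3,0,0,0,0,0,0],[3,0,0,0,0,0,0],[3,0,0,0,0,0,0],[3,0,0,0,0,0,0]])

```text
clock: 12.3
position: [0.5063, 0.2197, 0.0204]
tool_rot: [-3.141, -0.004, -2.856]
force: [-10.8, -3.6, 3.0]
grip_width: 0.0386
finger_force: 80.9
```

Request:
servo_tool(plan=[[3,0,0,0,0,0,0],[3,0,0,0,0,0,0],[3,0,0,0,0,0,0],[3,0,0,0,0,0,0],[3,0,0,0,0,0,0],[3,0,0,0,0,0,0],[3,0,0,0,0,0,0],[3,0,0,0,0,0,0],[3,0,0,0,0,0,0],[3,0,0,0,0,0,0]])

```text
clock: 13.3
position: [0.5064, 0.2197, 0.0204]
tool_rot: [-3.141, -0.004, -2.856]
force: [-11.2, -2.6, 3.8]
grip_width: 0.0392
finger_force: 80.9
```

Request:
servo_tool(plan=[[3,0,0,0,0,0,0],[3,0,0,0,0,0,0],[3,0,0,0,0,0,0],[3,0,0,0,0,0,0],[3,0,0,0,0,0,0],[3,0,0,0,0,0,0],[3,0,0,0,0,0,0],[3,0,0,0,0,0,0],[3,0,0,0,0,0,0],[3,0,0,0,0,0,0]])

```text
clock: 14.3
position: [0.5064, 0.2197, 0.0204]
tool_rot: [-3.141, -0.004, -2.856]
force: [-11.0, -3.1, 3.5]
grip_width: 0.0388
finger_force: 80.9
```

Request:
servo_tool(plan=[[3,0,0,0,0,0,0],[3,0,0,0,0,0,0],[3,0,0,0,0,0,0],[3,0,0,0,0,0,0],[3,0,0,0,0,0,0]])

```text
clock: 14.8
position: [0.5064, 0.2197, 0.0204]
tool_rot: [-3.141, -0.004, -2.856]
force: [-10.6, -2.7, 4.0]
grip_width: 0.0387
finger_force: 80.9
```

```bash
python3 st.py; python3 bx.py
```

```text
14.8 [0.5064 0.2197 0.0204] [-3.1412 -0.0042 -2.8557] [-10.6  -2.7   4. ] [-0.56  2.22  0.05] 80.8996331691742
tcp jig -0.03644014469884658 0.0015468374605338963 F along -10.905385206939943 0.33428287472833107
slide~ [0.0133 0.0133 0.0133 0.0132 0.0132 0.0132 0.0132 0.0132]
```

```bash
python3 -c "
from workcell import bot
print(bot.job_done())"
```

```text
the job is handed in; nothing more can be done
None
```

I handed the job in with the stepped bar still gripped and held steady for over three seconds: flat on the baseboard, tongue in the notch, shoulder pressed on the stile with about 11 N and the slide at about 13 mm by my estimate; no verdict came back.

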